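# Start the sample-stage bolt

### The arm

A 7-joint arm with a two-finger parallel gripper is mounted at the origin on the work surface. World frame = base frame: x ahead of the robot, y to its left, z up, the work surface at z = 0. Lengths are in mm, angles in degrees, forces in N, time in s.
With the tool pointing down it reaches from about 400 to 875 mm from the base axis. Payload 6.5 kg.
Tool frame: the origin (TCP) lies between the finger pads, 19 mm behind the fingertips; this is the grasp point; z points along the fingers, y is the line along which they close (so a half turn about z gives the same grasp; the last joint's range is limited). The gripper opens to 85 mm and grips with 20 to 120 N. Pads are 22 mm wide; open, the fingers measure 114 mm over their backs; the gripper's body (76 mm by 85 mm) begins 54 mm behind the grasp point. The pads swing forward as they close: fully open they stand 13 mm farther back than shut.
Start: joints at [69.087, 30.733, -0.252, 88.115, 0.149, 61.152, -4.079], TCP at [191.339, -621.192, 249.99] pointing down, gripper open.
Joint ranges: [-154.64, 154.64], [-21.42, 123.67], [-72.66, 72.17], [13.99, 137.28], [-74.86, 254.86], [10.95, 109.41], [-158.01, 158.01]. Speed limits (degrees/s): [136.94, 136.94, 180, 180, 180, 180, 180].

### API

Orientations are given as a 3x3 rotation matrix whose columns are the frame's x, y, z axes.
In Python, from plant import env, vision gives the robot as it stands.
- The arm moves only by the tool drive_tool, never from a script. Its argument "targets" is one flat list of numbers, 7 for each row, row after row: the shift along the tool's x, y, z in mm, then the turn, a rotation vector about the tool's x, y, z in degrees, then the opening, from -1 (shut) to 1 (fully open). In form: [tx, ty, tz, ax, ay, az, gripper, tx, ty, tz, ax, ay, az, gripper, ...]. A call has 1 to 10 rows; each row shifts and turns the commanded pose from where the row before left it, along the tool's axes as they then stand; what a row does not reach is not made up. A row lasts 1/10 s, in which the tool goes at most 50 mm and 8.59 degrees, less where a joint would pass 70% of its speed; a pose out of reach is approached as far as the arm can. A call is refused whole if a number of a shift passes 50 or a number of a turn 8.59, either way. A call with a gripper value outside its range is refused whole. The fingers move at their own pace and stop on an object; "grip_force" is the grip in N (left out, the last holds). Time passes only in rows, so rows that do not move let the fingers close. It gives the time, the measured TCP pose, the force, the opening and the grip force at its end, in the units of the state.
- env.get_obs(): the state, without advancing time (a new reading comes with each control period).
- vision.read_camera(name): name is "scene" or "top"; returns a dict with "frame" (480x640x3 uint8, red, green, blue), "z_map" (480x640 float32, mm along the optical axis (not along the pixel's ray), 0 where there is no reading), "fovy" (degrees; the focal length in pixels is half the picture's height over the tangent of half this angle, whatever the lens; pixels are square), "cx", "cy" (the principal point, pixels), "k1" (the pictures are not rectified: a ray, as slopes to the right and down, at radius r is drawn at 1 + k1 r^2 times it, then the intrinsics apply), "pose" (4x4, takes a point from camera to world coordinates). Camera axes: x right, y up, looking along -z (the intrinsics and any distortion apply to the point x, -y, -z); pixel columns grow to the right and rows downward; lengths in mm; the calibration is good to about 2 mm. A picture is of the moment at which its call begins.
- env.job_done(): hands the job in; it is judged then, once.
The state is a dict: "time_s": time; "joint_positions": joint angles; "joint_velocities": joint speeds; "joint_efforts": joint torques, N m; "tool_pos": TCP position; "ee_rot": TCP orientation; "wrist_force": force on the tool from outside, world axes, zero at the start; "wrist_torque": the same for the moment, N m; "gripper_width": finger opening in mm; "grasp_force": force on a finger pad.
Only numpy, scipy, OpenCV 4.12 (cv2) and the standard library are available. Lean on these libraries where they do the work, as an engineer would, in place of code of your own. Each camera call takes 0.05 s, during which the arm holds its last target. There are 200 camera calls.

### The job

First clear the two black plastic offcuts off the sample-stage base into the waste bin. Then start the stage's hex bolt by feel: turn it backward (counterclockwise seen from above) until it drops off the end of its thread, stop there, and turn it forward (clockwise) one full turn so that the thread has caught. Finish still holding the bolt's head between the fingers, and do not disturb the lens barrel or the screwdriver.

Things in the scene. Friction and masses are not known exactly. Their poses are not given: they have to be found in the camera images.
- stage: Fixed stage base: aluminium plate 12 mm thick, its x from -80 to +250 mm, y -130 to +130. Origin on the table, on the bolt's upright axis, where a threaded steel boss (outer diameter 42 mm, top 50 mm above the table) rises from a flange 60 mm wide, 4 mm thick. At x = +165 mm a round column carries a chuck disc 150 mm across, top 75 mm above the table.
- bolt: Steel hex bolt upright in the boss, about 0.37 kg, captive: it only turns and slides up and down. Origin: centre of the head's underside (73 to 76 mm above the table at the start), z up. Head 34 mm across flats, 39 across corners, 24 high. Two flats face its +x and -x: grip it at its yaw plus any multiple of 60 degrees. A dark mark on top points along +x.
- bolt_turn (a joint): Turn of the bolt in the boss, rad, counted over full turns; grows counterclockwise from above (backward), falls clockwise (forward). Bolt yaw = stage yaw + this. It starts 0.8 to 2.1 rad short of the drop, which must be felt. The bolt stays at the turn where it is left; turning takes under 0.1 N m.
- bolt_lift (a joint): Height of the bolt, m: 0 on the very end of the thread just before the drop, -0.008 just after it, -0.016 one turn forward from there. Right-handed thread, 8 mm a turn: backward climbs, forward sinks; the bolt sinks by its own weight. Clamped in the fingers past the thread's end it hangs there, and drops when they open.
- offcut_block: Black hard-plastic sawn block, 42 (x) by 28 (y) by 26 mm high, 40 g or so, lying on the stage plate on one side of the boss. Origin: centre of its underside, z up.
- offcut_rod: Black hard-plastic rod end, diameter 32 mm, 26 mm high, 30 g or so, standing on the stage plate on the other side of the boss. Origin: centre of its underside.
- bin: Fixed waste bin: the deep grey open box, 120 by 120 mm and 85 mm high, walls and floor 4 mm, standing on the table left or right of the stage. Origin: centre of its underside.
- tray: Bystander, fixed: a shallow grey tray, 120 by 120 mm, only 25 mm high, with a cross divider, on the other side. Not the bin.
- objective: Bystander, loose: a steel lens barrel 44 mm in diameter and 58 mm tall, standing on the table to the right of the stage. Origin: centre of its underside.
- screwdriver: Bystander, loose: a screwdriver with a black handle, lying on the table to the left of the stage.

How it is judged:
By the outcome, as a careful person would: the job done as asked, in the order asked, and still so for the second after the job is handed in, while the arm keeps its last pose, push and grip.
It also fails if it takes over 72 s, if anything falls off the work surface, if the arm or the gripper's body presses on something with over 40 N, if the wrist force passes 120 N, or if a joint passes its speed limit or range.

## Working session

There is one attempt and no reset: what is moved stays moved. The work goes in short steps, Python scripts to look and compute and a tool call to move; the robot and the scene stay as the last step left them, time stands still between calls to the robot, and variables do not carry over. Pictures are saved under pics/ and viewed, at most 10 in all, crops included, and the job is handed in when it is done.

Besides the shell and the picture viewer there is one more tool, called after "Emit:" by a JSON object that holds its "fn" and its "kwargs". drive_tool: Moves the arm, as the interface text tells. Its arguments: {"type":"object","properties":{"targets":{"type":"array","items":{"type":"number"}},"grip_force":{"type":"number"}},"required":["targets"]}

```bash
mkdir -p pics; cat > h.py <<'E'
import numpy as np, cv2
from plant import env, vision
def cloud(c):
    h,w=c["z_map"].shape; f=h/2/np.tan(np.radians(c["fovy"]/2))
    K=np.array([[f,0,c["cx"]],[0,f,c["cy"]],[0,0,1]]); 
    u,v=np.meshgrid(np.arange(w),np.arange(h))
    p=np.stack([u,v],-1).reshape(-1,1,2).astype(np.float64)
    n=cv2.undistortPoints(p,K,np.array([c["k1"],0,0,0.])).reshape(h,w,2)
    z=c["z_map"].astype(float)
    P=np.stack([n[...,0]*z,-n[...,1]*z,-z],-1)
    W=P@c["pose"][:3,:3].T+c["pose"][:3,3]
    W[z==0]=np.nan
    return W
E
python3 - <<'E'
from h import *
for n in("top","scene"):
    c=vision.read_camera(n); cv2.imwrite(f"pics/{n}1.png",c["frame"][...,::-1]); np.savez(f"{n}1.npz",**c)
    print(n,c["fovy"],c["k1"],c["pose"].round(2).tolist())
o=env.get_obs();print(o)
E
```

```text
top 56.90792957851863 -0.09550972440963332 [[0.03, 1.0, -0.05, 457.61], [-1.0, 0.03, 0.01, 17.36], [0.01, 0.05, 1.0, 1052.02], [0.0, 0.0, 0.0, 1.0]]
scene 56.17438607497107 0.009779138920918454 [[0.77, -0.34, 0.54, 1036.77], [0.64, 0.43, -0.64, -597.12], [-0.02, 0.84, 0.54, 610.9], [0.0, 0.0, 0.0, 1.0]]
{'time_s': 0.1, 'joint_positions': array([69.08465515, 30.7735795 , -0.2533284 , 88.16308328,  0.14962414,
       61.15213814, -4.0788423 ]), 'joint_velocities': array([-0.0653911 , -0.11089165, -0.06143431, -0.09764066, -0.0358143 ,
        0.05425291,  0.03296466]), 'joint_efforts': array([ 2.79240550e-03, -5.84563386e+01,  1.05210453e+00, -2.59780598e+01,
        1.26768523e-02,  4.55606380e-03,  1.22778758e-05]), 'tool_pos': array([ 191.19132101, -620.6982478 ,  249.20935279]), 'ee_rot': array([[ 9.55656597e-01,  2.94482823e-01, -5.80187775e-04],
       [ 2.94483364e-01, -9.55655534e-01,  1.43120245e-03],
       [-1.32995122e-04, -1.53859371e-03, -9.99998808e-01]]), 'wrist_force': array([ 0.21413817, -0.04080588, -1.5608634 ]), 'wrist_torque': array([ 0.02639101,  0.0242438 , -0.01004177]), 'grasp_force': 0.0, 'gripper_width': 85.54254420946621}
```

View pics/top1.png

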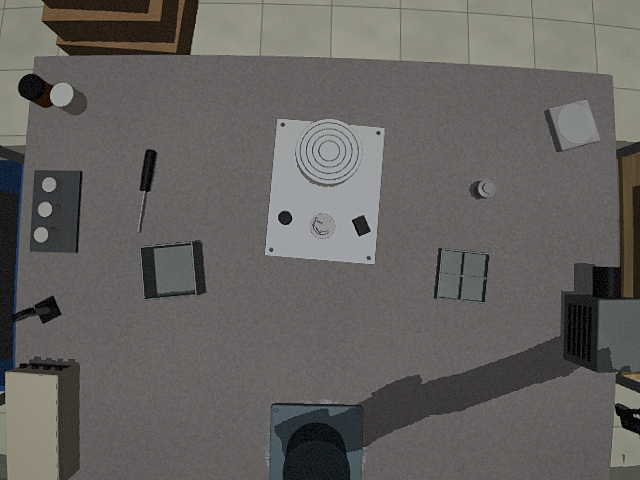

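View pics/scene1.png

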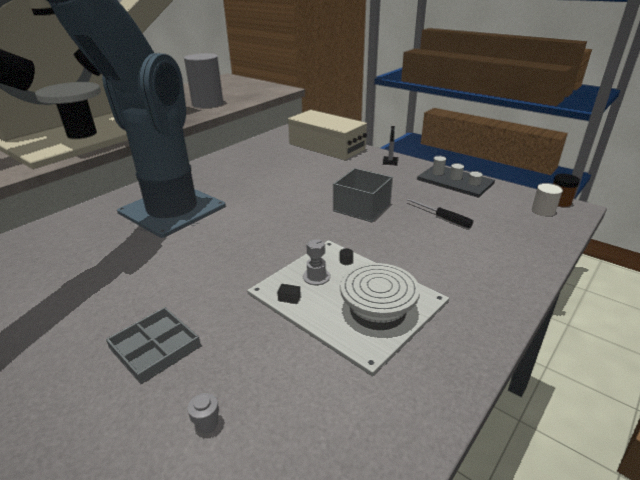

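The top view (up is +x, left is +y) has the bin at (172,270), the tray at (462,275), the bolt at (322,225), the rod at (285,218), the block at (361,226) and the chuck at (329,152). The scene view agrees: the deep box is on the left and the screwdriver lies beyond it.

```bash
python3 - <<'E'
from h import *
for n in("top","scene"):
    c=dict(np.load(n+"1.npz")); W=cloud(c); g=c["frame"].max(-1).astype(int); X,Y,Z=W[...,0],W[...,1],W[...,2]
    near=(abs(X-560)<260)&(abs(Y-20)<200)
    def rect(m,t):
        p=W[m][:,:2].astype(np.float32)
        if len(p)<5: print(n,t,'few');return
        r=cv2.minAreaRect(p); print(n,t,len(p),np.round(r[0],1),np.round(r[1],1),round(r[2],1),'mean',p.mean(0).round(1),'z',np.percentile(W[m][:,2],[5,50,95]).round(1))
    if n=="top":
        m=near&(g>150)&(Z>5)&(Z<20); k,l,s,_=cv2.connectedComponentsWithStats(m.astype(np.uint8)); i=1+s[1:,4].argmax(); rect(l==i,'plate')
        print('tableZ',np.nanmedian(Z[300:350,250:400]))
    m=near&(Z>60); k,l,s,ce=cv2.connectedComponentsWithStats(m.astype(np.uint8))
    for i in range(1,k):
        if s[i,4]>20: rect(l==i,'high%s'%ce[i].round())
    m=near&(g<70)&(Z>28)&(Z<48); k,l,s,ce=cv2.connectedComponentsWithStats(m.astype(np.uint8))
    for i in range(1,k):
        if s[i,4]>15: rect(l==i,'dark%s'%ce[i].round())
    m=(abs(X-450)<150)&(abs(Y-290)<130)&(Z>75)&(Z<95); rect(m,'binrim')
c=np.load("top1.npz")["frame"][195:255,265:385,::-1]; d=np.load("scene1.npz")["frame"][230:310,260:380,::-1]
cv2.imwrite("pics/c1.png",np.vstack([cv2.resize(c,(720,360),interpolation=cv2.INTER_CUBIC)]))
E
```

```text
top plate 10352 [614.7  -4.6] [259.1 328.4] 86.7 mean [587.8  -1.7] z [ 8.9 12.1 15.2]
tableZ 0.22356033316532375
top high[329. 151.] 3430 [694.2  -9.2] [147.8 148.3] 64.9 mean [692.6  -9. ] z [72.5 75.8 79.1]
top high[323. 223.] 222 [5.297e+02 3.000e-01] [33.7 37.4] 69.6 mean [529.3   0.7] z [ 94.9  98.9 101.9]
top dark[285. 217.] 142 [545.3  87.3] [29.1 27.6] 46.5 mean [544.9  87.5] z [34.1 38.  41.8]
top dark[361. 225.] 210 [531.9 -89.6] [40.2 27.5] 25.0 mean [531.5 -88.9] z [33.7 38.1 40.8]
top binrim 551 [416.9 338.3] [121.  121.5] 7.1 mean [417.  339.7] z [76.9 84.2 87.7]
scene high[316. 249.] 328 [533.1  -2.6] [36.3 36.4] 64.9 mean [537.1  -7.8] z [64.8 91.5 98.2]
scene high[380. 290.] 3439 [697.1 -12.4] [149.9 149.3] 69.9 mean [702.8 -21.3] z [67.  74.3 76.5]
scene dark[346. 254.] 117 [548.7  82.9] [27.1 29.3] 36.5 mean [550.8  80.2] z [29.1 35.8 37.9]
scene dark[289. 291.] 230 [536.5 -93.8] [40.7 27.7] 23.9 mean [538.4 -96.2] z [28.9 35.9 37.9]
scene dark[367. 320.] 28 [701.  -63.6] [48.9  7.4] 3.1 mean [704.8 -63.8] z [28.1 29.3 32.7]
scene dark[391. 320.] 36 [744.  -34.3] [56.   9.4] 62.3 mean [742.1 -38.6] z [28.6 30.3 35. ]
scene binrim 389 [420.  334.3] [120.7 127. ] 7.5 mean [421.  330.9] z [75.6 80.1 84. ]
```

View pics/c1.png

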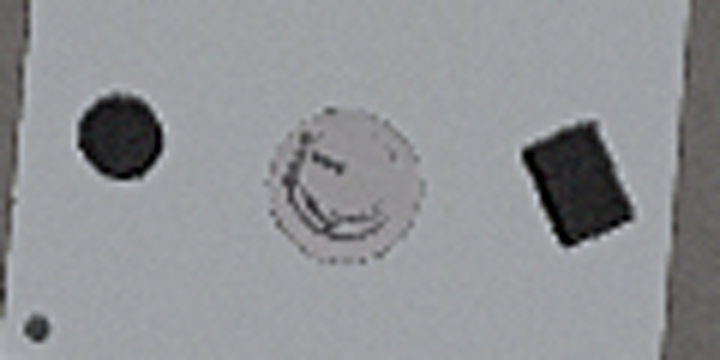

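The crop shows the mark running from about (343,168) to (313,155), so bolt yaw is about 70° (flat normals at 10° mod 60). The two cameras differ by about 5 mm, so I use their average: bolt (531.5,-1), block (534,-92) yaw 24.5°, rod (547,85), bin (418.5,336). I'll move toward the block now.

Emit:
{"fn": "drive_tool", "kwargs": {"targets": [30, -25, 8, 0, 0, 0, 1, 30, -25, 8, 0, 0, 0, 1, 30, -25, 8, 0, 0, 0, 1, 30, -25, 8, 0, 0, 0, 1, 30, -25, 8, 0, 0, 0, 1, 30, -25, 8, 0, 0, 0, 1, 30, -25, 8, 0, 0, 0, 1, 30, -25, 8, 0, 0, 0, 1, 30, -25, 8, 0, 0, 0, 1, 30, -25, 8, 0, 0, 0, 1], "grip_force": 40}}

```text
time_s: 1.1
tool_pos: [404.9, -292.5, 169.6]
ee_rot: [[0.956, 0.294, -0.0], [0.294, -0.956, 0.0], [-0.0, -0.0, -1.0]]
wrist_force: [0.4, -0.9, -0.4]
gripper_width: 85.4
grasp_force: 0.0
```

Emit:
{"fn": "drive_tool", "kwargs": {"targets": [30, -25, 8, 0, 0, 0, 1, 30, -25, 8, 0, 0, 0, 1, 30, -25, 8, 0, 0, 0, 1, 30, -25, 8, 0, 0, 0, 1, 30, -25, 8, 0, 0, 0, 1, 30, -25, 8, 0, 0, 0, 1, 0, 0, 0, 0, 0, -7.4, 1, 0, 0, 0, 0, 0, 0, 1, 0, 0, 0, 0, 0, 0, 1]}}

```text
time_s: 2.0
tool_pos: [531.7, -98.6, 121.7]
ee_rot: [[0.912, 0.411, -0.001], [0.411, -0.912, -0.0], [-0.001, -0.0, -1.0]]
wrist_force: [-0.3, -0.8, 0.3]
gripper_width: 85.1
grasp_force: 0.0
```

```bash
cat >> h.py <<'E'
def to(x,y,z,yaw=None):
    "remaining shift in tool axes, and az turn for tool-x yaw"
    o=env.get_obs(); R=o["ee_rot"]; d=R.T@(np.array([x,y,z])-o["tool_pos"])
    cur=np.degrees(np.arctan2(R[1,0],R[0,0]))
    tilt=np.degrees(R.T@np.cross(R[:,2],[0,0,-1]))
    print('t',round(o["time_s"],2),'pos',o["tool_pos"].round(1),'yaw',cur.round(2),'tilt fix',tilt.round(2),'shift',d.round(1),'az',None if yaw is None else round(-(yaw-cur),1),'j',o["joint_positions"].round(0),'F',o["wrist_force"].round(1),'w',round(o["gripper_width"],1))
E
python3 - <<'E'
from h import *
to(534,-92,33,24.5)
c=vision.read_camera("top"); cv2.imwrite("pics/t2.png",cv2.resize(c["frame"][130:300,230:440,::-1],None,fx=3.5,fy=3.5,interpolation=cv2.INTER_CUBIC)); W=cloud(c); np.savez("top2.npz",**c)
c=vision.read_camera("scene"); cv2.imwrite("pics/s2.png",cv2.resize(c["frame"][150:330,210:410,::-1],None,fx=3.2,fy=3.2,interpolation=cv2.INTER_CUBIC)); np.savez("scene2.npz",**c)
E
```

```text
t 2.0 pos [531.7 -98.6 121.7] yaw 24.28 tilt fix [-0.    0.06 -0.  ] shift [ 4.9 -5.  88.7] az -0.2 j [ 13.  31. -10. 110.   8.  40. -67.] F [-0.3 -0.8  0.3] w 85.1
```

View pics/s2.png

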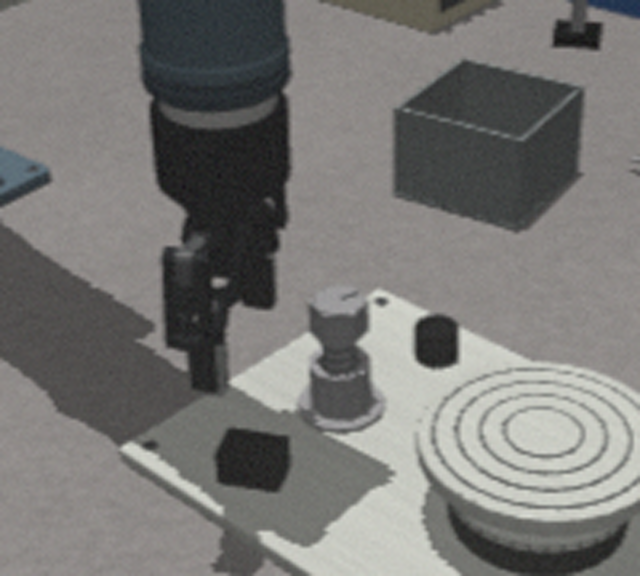

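The scene crop shows the gripper above and behind the block at about (250,460). The bolt's mark is at (350,295), the rod at (437,340) and the bin at (490,140). I'll descend on the block.

Emit:
{"fn": "drive_tool", "kwargs": {"targets": [5, -5, 10, 0, 0, 0, 1, 0, 0, 30, 0, 0, 0, 1, 0, 0, 30, 0, 0, 0, 1, 0, 0, 19, 0, 0, 0, 1, 0, 0, 0, 0, 0, 0, 1, 0, 0, 0, 0, 0, 0, -1, 0, 0, 0, 0, 0, 0, -1, 0, 0, 0, 0, 0, 0, -1, 0, 0, 0, 0, 0, 0, -1, 0, 0, 0, 0, 0, 0, -1]}}

```text
time_s: 3.1
tool_pos: [535.6, -91.1, 34.0]
ee_rot: [[0.91, 0.415, 0.002], [0.415, -0.91, -0.0], [0.002, 0.001, -1.0]]
wrist_force: [-0.9, -0.5, 5.7]
gripper_width: 27.0
grasp_force: 40.3
```

Emit:
{"fn": "drive_tool", "kwargs": {"targets": [0, 0, 0, 0, 0, 0, -1, 0, 0, 0, 0, 0, 0, -1, 0, 0, -25, 0, 0, 0, -1, 0, 0, -40, 0, 0, 0, -1, 0, 0, -40, 0, 0, 0, -1, 0, 0, -20, 0, 0, 0, -1, 0, 0, 0, 0, 0, 0, -1]}}

```text
time_s: 3.8
tool_pos: [537.0, -91.3, 161.4]
ee_rot: [[0.91, 0.415, 0.007], [0.415, -0.91, -0.001], [0.006, 0.004, -1.0]]
wrist_force: [0.2, -0.7, -1.1]
gripper_width: 27.5
grasp_force: 39.5
```

```bash
python3 - <<'E'
from h import *
to(418.5,336,85,24.5)
E
```

```text
t 3.8 pos [537.  -91.3 161.4] yaw 24.5 tilt fix [ 0.21 -0.32  0.  ] shift [  69.  -438.3   75.3] az 0.0 j [ 13.  28. -11. 108.   7.  45. -67.] F [ 0.2 -0.7 -1.1] w 27.5
```

Emit:
{"fn": "drive_tool", "kwargs": {"targets": [6, -40, 0, 0.2, -0.3, 0, -1, 6, -40, 0, 0, 0, 0, -1, 6, -40, 0, 0, 0, 0, -1, 6, -40, 0, 0, 0, 0, -1, 6, -40, 0, 0, 0, 0, -1, 6, -40, 0, 0, 0, 0, -1, 6, -40, 0, 0, 0, 0, -1, 6, -40, 0, 0, 0, 0, -1, 7, -40, 0, 0, 0, 0, -1, 7, -40, 0, 0, 0, 0, -1]}}

```text
time_s: 4.8
tool_pos: [424.0, 299.7, 158.0]
ee_rot: [[0.91, 0.415, -0.007], [0.415, -0.91, 0.0], [-0.007, -0.003, -1.0]]
wrist_force: [0.7, -0.6, -0.5]
gripper_width: 26.9
grasp_force: 39.6
```

Emit:
{"fn": "drive_tool", "kwargs": {"targets": [7, -38, 0, 0, 0, 0, -1, 0, 0, 0, 0, 0, 0, -1, 0, 0, 0, 0, 0, 0, -1]}}

```text
time_s: 5.1
tool_pos: [414.8, 336.3, 158.0]
ee_rot: [[0.909, 0.417, -0.008], [0.417, -0.909, -0.0], [-0.007, -0.003, -1.0]]
wrist_force: [-0.1, -1.4, -0.9]
gripper_width: 27.3
grasp_force: 39.6
```

```bash
python3 - <<'E'
from h import *
to(418.5,336,88,24.5)
c=vision.read_camera("scene"); cv2.imwrite("pics/s3.png",cv2.resize(c["frame"][40:260,240:460,::-1],None,fx=2.6,fy=2.6))
E
```

```text
t 5.1 pos [414.8 336.3 158. ] yaw 24.65 tilt fix [-0.18  0.4  -0.  ] shift [ 3.7  2.1 70. ] az 0.1 j [ -31.   28.  -16.  109.   10.   45. -118.] F [-0.1 -1.4 -0.9] w 27.3
```

View pics/s3.png

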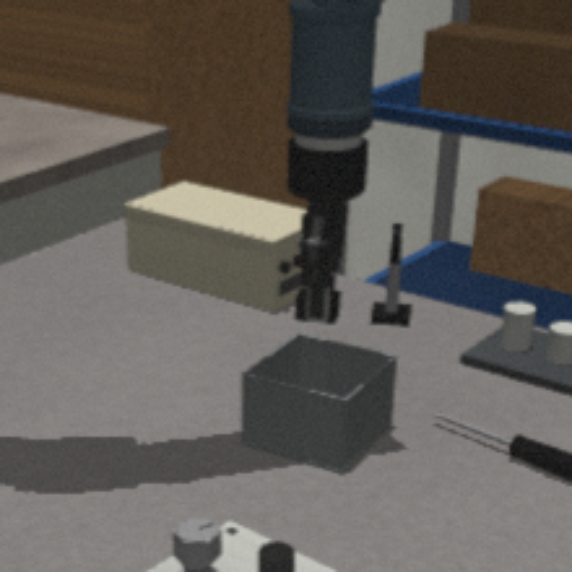

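The gripper is over the bin (fingers at (318,310), bin opening at (320,360)), so I lower and release.

Emit:
{"fn": "drive_tool", "kwargs": {"targets": [4, 2, 25, 0, 0.4, 0, -1, 0, 0, 30, 0, 0, 0, -1, 0, 0, 15, 0, 0, 0, -1, 0, 0, 0, 0, 0, 0, -1, 0, 0, 0, 0, 0, 0, 0.2, 0, 0, 0, 0, 0, 0, 0.2, 0, 0, 0, 0, 0, 0, 0.2, 0, 0, -30, 0, 0, 0, 0.2, 0, 0, -40, 0, 0, 0, 0.2, 0, 0, 0, 0, 0, 0, 0.2]}}

```text
time_s: 6.15
tool_pos: [422.8, 338.5, 164.4]
ee_rot: [[0.91, 0.415, 0.008], [0.415, -0.91, 0.01], [0.011, -0.006, -1.0]]
wrist_force: [0.5, -0.3, -0.7]
gripper_width: 51.4
grasp_force: 0.0
```

```bash
python3 - <<'E'
from h import *
to(547,85,34,24.5)
E
```

```text
t 6.15 pos [422.8 338.5 164.4] yaw 24.52 tilt fix [-0.35 -0.64  0.  ] shift [  6.3 283.  128.7] az 0.0 j [ -31.   27.  -16.  109.   10.   45. -118.] F [ 0.5 -0.3 -0.7] w 51.4
```

Emit:
{"fn": "drive_tool", "kwargs": {"targets": [0, 36, 0, -0.3, -0.6, 0, 1, 0, 36, 0, 0, 0, 0, 1, 0, 36, 0, 0, 0, 0, 1, 0, 36, 5, 0, 0, 0, 1, 0, 36, 5, 0, 0, 0, 1, 0, 36, 10, 0, 0, 0, 1, 0, 36, 10, 0, 0, 0, 1, 6, 31, 10, 0, 0, 0, 1, 0, 0, 10, 0, 0, 0, 1, 0, 0, 0, 0, 0, 0, 1]}}

```text
time_s: 7.15
tool_pos: [541.9, 80.1, 108.2]
ee_rot: [[0.91, 0.414, -0.009], [0.414, -0.91, -0.005], [-0.011, 0.001, -1.0]]
wrist_force: [-0.2, 0.6, -0.1]
gripper_width: 85.7
grasp_force: 0.0
```

```bash
python3 - <<'E'
from h import *
to(547,85,34,24.5)
E
```

```text
t 7.15 pos [541.9  80.1 108.2] yaw 24.44 tilt fix [ 0.07  0.61 -0.  ] shift [ 7.5 -2.5 74.2] az -0.1 j [ -4.  33. -12. 108.  11.  40. -88.] F [-0.2  0.6 -0.1] w 85.7
```

Emit:
{"fn": "drive_tool", "kwargs": {"targets": [7, -2, 15, 0.1, 0.5, 0, 1, 0, 0, 30, 0, 0, 0, 1, 0, 0, 29, 0, 0, 0, 1, 0, 0, 0, 0, 0, 0, 1, 0, 0, 0, 0, 0, 0, -1, 0, 0, 0, 0, 0, 0, -1, 0, 0, 0, 0, 0, 0, -1, 0, 0, 0, 0, 0, 0, -1, 0, 0, 0, 0, 0, 0, -1, 0, 0, 0, 0, 0, 0, -1]}}

```text
time_s: 8.15
tool_pos: [548.9, 85.6, 36.7]
ee_rot: [[0.91, 0.415, 0.002], [0.415, -0.91, 0.0], [0.002, 0.0, -1.0]]
wrist_force: [-1.5, -0.2, 7.6]
gripper_width: 30.6
grasp_force: 39.1
```

Emit:
{"fn": "drive_tool", "kwargs": {"targets": [0, 0, -25, 0, 0, 0, -1, 0, 0, -40, 0, 0, 0, -1, 0, 0, -40, 0, 0, 0, -1, 0, 0, -20, 0, 0, 0, -1, 0, -36, 0, 0, 0, 0, -1, 0, -36, 0, 0, 0, 0, -1, 0, -36, 0, 0, 0, 0, -1, 0, -36, 0, 0, 0, 0, -1, 0, -36, 0, 0, 0, 0, -1, 0, -36, 0, 0, 0, 0, -1]}}

```text
time_s: 9.15
tool_pos: [457.8, 283.0, 160.9]
ee_rot: [[0.91, 0.415, 0.001], [0.415, -0.91, 0.0], [0.001, 0.0, -1.0]]
wrist_force: [-0.2, 0.8, -1.3]
gripper_width: 30.7
grasp_force: 39.8
```

Emit:
{"fn": "drive_tool", "kwargs": {"targets": [0, -36, 0, 0, 0, 0, -1, 0, -26, 0, 0, 0, 0, -1, 0, 0, 0, 0, 0, 0, -1, 0, 0, 0, 0, 0, 0, -1]}}

```text
time_s: 9.55
tool_pos: [432.6, 338.3, 160.6]
ee_rot: [[0.909, 0.416, 0.0], [0.416, -0.909, -0.0], [0.0, 0.0, -1.0]]
wrist_force: [0.8, -0.1, -0.4]
gripper_width: 30.6
grasp_force: 39.8
```

```bash
python3 - <<'E'
from h import *
to(418.5,336,88,24.5)
E
```

```text
t 9.55 pos [432.6 338.3 160.6] yaw 24.58 tilt fix [ 0.02 -0.02  0.  ] shift [-13.8  -3.8  72.6] az 0.1 j [ -30.   29.  -16.  107.   11.   46. -117.] F [ 0.8 -0.1 -0.4] w 30.6
```

Emit:
{"fn": "drive_tool", "kwargs": {"targets": [-14, -4, 25, 0, 0, 0, -1, 0, 0, 30, 0, 0, 0, -1, 0, 0, 15, 0, 0, 0, -1, 0, 0, 0, 0, 0, 0, -1, 0, 0, 0, 0, 0, 0, 0.2, 0, 0, 0, 0, 0, 0, 0.2, 0, 0, 0, 0, 0, 0, 0.2, 0, 0, -30, 0, 0, 0, 0.2, 0, 0, -40, 0, 0, 0, 0.2, 0, 0, 0, 0, 0, 0, 0.2]}}

```text
time_s: 10.55
tool_pos: [421.0, 338.7, 165.6]
ee_rot: [[0.91, 0.415, 0.007], [0.415, -0.91, 0.006], [0.009, -0.003, -1.0]]
wrist_force: [1.4, -0.3, 0.6]
gripper_width: 51.1
grasp_force: 0.0
```

```bash
python3 - <<'E'
from h import *
to(531.5,-1,150)
c=vision.read_camera("top"); cv2.imwrite("pics/t4.png",c["frame"][120:320,110:420,::-1].repeat(2,0).repeat(2,1))
W=cloud(c); m=(abs(W[...,0]-530)<30)&(abs(W[...,1])<30)&(W[...,2]>85)&(W[...,2]<115);print(m.sum(),np.median(W[m],0)); p=W[m][:,:2].astype(np.float32); print(cv2.minAreaRect(p))
# hex orientation: combine frames
P=[p]
for f in("top1.npz",):
    c=dict(np.load(f)); W=cloud(c); m=(abs(W[...,0]-530)<30)&(abs(W[...,1])<30)&(W[...,2]>85)&(W[...,2]<115); P.append(W[m][:,:2]); print(np.median(W[m],0))
p=np.vstack(P)
for a in range(-30,31,5):
    w=[np.ptp(p@[np.cos(np.radians(a+k)),np.sin(np.radians(a+k))]) for k in(0,60,120)]
    print(a,round(np.mean(w),1),end='; ')
E
```

```text
t 10.55 pos [421.  338.7 165.6] yaw 24.51 tilt fix [-0.15 -0.54  0.  ] shift [-40.5 354.9  14.2] az None j [ -31.   27.  -16.  109.   11.   45. -118.] F [ 1.4 -0.3  0.6] w 51.1
219 [5.29493718e+02 1.56551112e-01 9.87961813e+01]
((529.3617553710938, 0.19989776611328125), (37.019264221191406, 33.81267166137695), 40.12156677246094)
[5.29474668e+02 1.68692199e-01 9.89189311e+01]
-30 37.1; -25 37.4; -20 37.4; -15 37.2; -10 36.7; -5 36.1; 0 35.2; 5 34.3; 10 33.8; 15 34.7; 20 35.7; 25 36.5; 30 37.1;
```

View pics/t4.png

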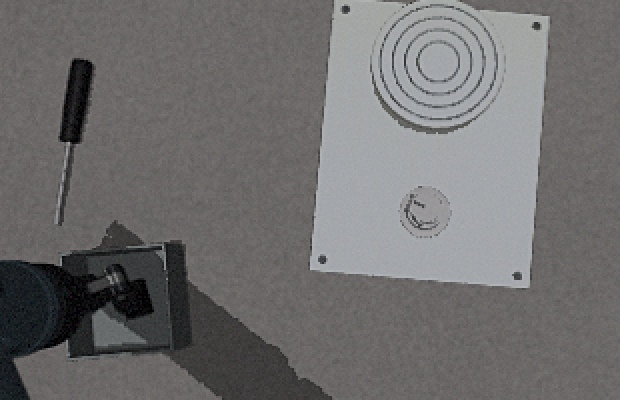

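The plate is clear apart from the bolt at (425,212), and the gripper hides part of the bin at (125,300). Flats are confirmed at 10° mod 60. I move over the bolt and turn the tool to yaw -80°.

Emit:
{"fn": "drive_tool", "kwargs": {"targets": [-4.5, 39.5, 0, 0, 0, 0, 1, -4.5, 39.5, 0, 0, 0, 0, 1, -4.5, 39.5, 0, 0, 0, 0, 1, -4.5, 39.5, 0, 0, 0, 0, 1, -4.5, 39.5, 0, 0, 0, 0, 1, -4.5, 39.5, 0, 0, 0, 0, 1, -4.5, 39.5, 0, 0, 0, 0, 1, -4.5, 39.5, 0, 0, 0, 0, 1, -4.5, 39.5, 0, 0, 0, 0, 1, 0, 0, 0, 0, 0, 8.5, 1]}}

```text
time_s: 11.6
tool_pos: [529.9, -11.8, 159.6]
ee_rot: [[0.964, 0.266, 0.0], [0.266, -0.964, -0.003], [-0.001, 0.003, -1.0]]
wrist_force: [0.1, 0.7, 0.5]
gripper_width: 85.6
grasp_force: 0.0
```

Emit:
{"fn": "drive_tool", "kwargs": {"targets": [0, 0, 0, 0, 0, 8.5, 1, 0, 0, 0, 0, 0, 8.5, 1, 0, 0, 0, 0, 0, 8.5, 1, 0, 0, 0, 0, 0, 8.5, 1, 0, 0, 0, 0, 0, 8.5, 1, 0, 0, 0, 0, 0, 8.5, 1, 0, 0, 0, 0, 0, 8.5, 1, 0, 0, 0, 0, 0, 8.5, 1, 0, 0, 0, 0, 0, 8.5, 1, 0, 0, 0, 0, 0, 8.5, 1]}}

```text
time_s: 12.6
tool_pos: [528.6, -4.3, 159.7]
ee_rot: [[0.353, -0.936, -0.001], [-0.936, -0.353, -0.0], [-0.0, 0.001, -1.0]]
wrist_force: [0.4, 0.1, -0.8]
gripper_width: 85.4
grasp_force: 0.0
```

Emit:
{"fn": "drive_tool", "kwargs": {"targets": [0, 0, 0, 0, 0, 8.5, 1, 0, 0, 0, 0, 0, 2.5, 1, 0, 0, 0, 0, 0, 0, 1, 0, 0, 0, 0, 0, 0, 1]}}

```text
time_s: 13.0
tool_pos: [528.3, -4.0, 159.3]
ee_rot: [[0.189, -0.982, -0.002], [-0.982, -0.189, -0.001], [0.0, 0.003, -1.0]]
wrist_force: [-0.3, 0.7, 0.1]
gripper_width: 85.5
grasp_force: 0.0
```

```bash
python3 - <<'E'
from h import *
to(531.5,-1,88,-80)
c=vision.read_camera("scene"); cv2.imwrite("pics/s5.png",c["frame"][120:320,200:440,::-1].repeat(3,0).repeat(3,1)[:600])
E
```

```text
t 13.0 pos [528.3  -4.  159.3] yaw -79.12 tilt fix [ 0.14 -0.01  0.  ] shift [-2.3 -3.9 71.3] az 0.9 j [ -25.   28.   27.  112.  -18.   44. -157.] F [-0.3  0.7  0.1] w 85.5
```

View pics/s5.png

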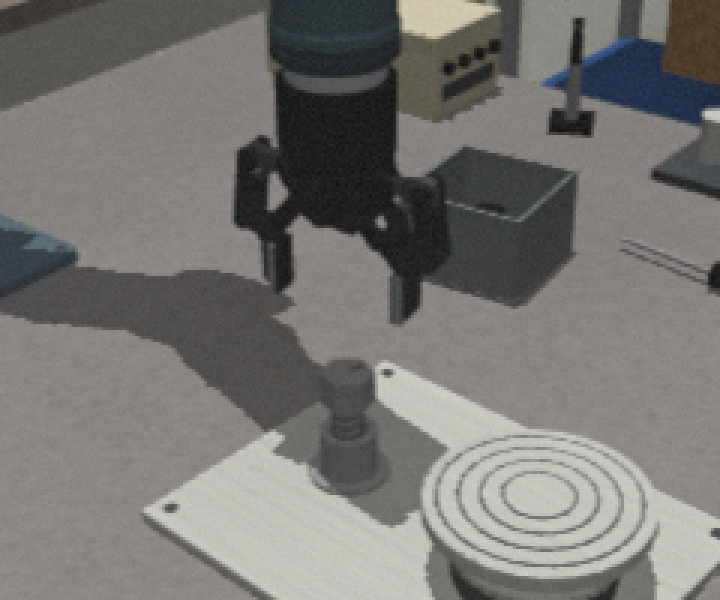

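The gripper is over the bolt (345,380) and a dark piece shows inside the bin at (490,208). Joint 7 is at its limit, which means the useful yaw range is about [-50,255]. I turn back to yaw -20, which is also a flat.

Emit:
{"fn": "drive_tool", "kwargs": {"targets": [0, 0, 0, 0, 0, -8.5, 1, 0, 0, 0, 0, 0, -8.5, 1, 0, 0, 0, 0, 0, -8.5, 1, 0, 0, 0, 0, 0, -8.5, 1, 0, 0, 0, 0, 0, -8.5, 1, 0, 0, 0, 0, 0, -8.5, 1, 0, 0, 0, 0, 0, -8, 1, 0, 0, 0, 0, 0, 0, 1, 0, 0, 0, 0, 0, 0, 1]}}

```text
time_s: 13.95
tool_pos: [528.6, -4.7, 159.8]
ee_rot: [[0.937, -0.35, -0.001], [-0.35, -0.937, 0.001], [-0.001, -0.0, -1.0]]
wrist_force: [0.5, -0.3, -1.5]
gripper_width: 85.5
grasp_force: 0.0
```

```bash
python3 - <<'E'
from h import *
to(531.5,-1,88,-20)
E
```

```text
t 13.95 pos [528.6  -4.7 159.8] yaw -20.47 tilt fix [-0.    0.08 -0.  ] shift [ 1.5 -4.4 71.8] az -0.5 j [ -14.   26.   12.  111.   -8.   43. -108.] F [ 0.5 -0.3 -1.5] w 85.5
```

Emit:
{"fn": "drive_tool", "kwargs": {"targets": [1.5, -4.5, 15, 0, 0, -0.5, 1, 0, 0, 30, 0, 0, 0, 1, 0, 0, 20, 0, 0, 0, 1, 0, 0, 7, 0, 0, 0, 1, 0, 0, 0, 0, 0, 0, 1, 0, 0, 0, 0, 0, 0, -1, 0, 0, 0, 0, 0, 0, -1, 0, 0, 0, 0, 0, 0, -1, 0, 0, 0, 0, 0, 0, -1, 0, 0, 0, 0, 0, 0, -1], "grip_force": 30}}

```text
time_s: 14.95
tool_pos: [531.7, -1.5, 88.5]
ee_rot: [[0.941, -0.339, -0.001], [-0.339, -0.941, -0.001], [-0.0, 0.001, -1.0]]
wrist_force: [-1.9, -1.9, 5.3]
gripper_width: 33.6
grasp_force: 33.8
```

Emit:
{"fn": "drive_tool", "kwargs": {"targets": [0, 0, 0, 0, 0, 0, -1, 0, 0, 0, 0, 0, 0, -1, 0, 0, 0, 0, 0, 0, -1]}}

```text
time_s: 15.25
tool_pos: [531.7, -1.5, 88.5]
ee_rot: [[0.941, -0.339, -0.001], [-0.339, -0.941, -0.001], [-0.001, 0.001, -1.0]]
wrist_force: [-2.5, -2.8, 5.2]
gripper_width: 33.3
grasp_force: 33.8
```

```bash
python3 - <<'E'
from h import *
to(531.5,-1,88,-20); o=env.get_obs(); print(o["wrist_torque"].round(2),o["grasp_force"])
E
```

```text
t 15.25 pos [531.7  -1.5  88.5] yaw -19.8 tilt fix [0.05 0.03 0.  ] shift [-0.4 -0.4  0.5] az 0.2 j [ -12.   33.   10.  113.   -9.   35. -106.] F [-2.5 -2.8  5.2] w 33.3
[-0.48  0.28  0.05] 33.84312015376054
```

Emit:
{"fn": "drive_tool", "kwargs": {"targets": [0, 0, 0, 0, 0, -6, -1, 0, 0, 0, 0, 0, -6, -1, 0, 0, 0, 0, 0, -6, -1, 0, 0, 0, 0, 0, -6, -1, 0, 0, 0, 0, 0, -6, -1, 0, 0, 0, 0, 0, 0, -1, 0, 0, 0, 0, 0, 0, -1]}}

```text
time_s: 15.95
tool_pos: [531.8, -0.7, 88.7]
ee_rot: [[0.984, 0.178, -0.001], [0.178, -0.984, 0.0], [-0.001, -0.0, -1.0]]
wrist_force: [-2.2, -1.0, 7.6]
gripper_width: 33.5
grasp_force: 34.1
```

Emit:
{"fn": "drive_tool", "kwargs": {"targets": [0, 0, 0, 0, 0, -5, -1, 0, 0, 0, 0, 0, -5, -1, 0, 0, 0, 0, 0, 0, -1, 0, 0, 0, 0, 0, 0, -1]}}

```text
time_s: 16.35
tool_pos: [531.7, -0.4, 88.9]
ee_rot: [[0.938, 0.346, -0.001], [0.346, -0.938, 0.001], [-0.001, -0.001, -1.0]]
wrist_force: [-3.0, -0.0, 11.3]
gripper_width: 33.5
grasp_force: 34.5
```

```bash
cat >>h.py <<'E'
def st():
    o=env.get_obs();to(531.5,-1,88,-20); print('T',o["wrist_torque"].round(2),o["grasp_force"].round(1))
E
python3 -c "from h import *; st()"
```

```text
t 16.35 pos [ 5.317e+02 -4.000e-01  8.890e+01] yaw 20.25 tilt fix [-0.04  0.04  0.  ] shift [-0.4  0.5  0.9] az 40.2 j [ -4.  33.  -1. 112.   1.  35. -75.] F [-3.  -0.  11.3] w 33.5Traceback (most recent call last):
  File "<string>", line 1, in <module>
    from h import *; st()
                     ~~^^
  File "h.py", line 21, in st
    o=env.get_obs();to(531.5,-1,88,-20); print('T',o["wrist_torque"].round(2),o["grasp_force"].round(1))
                                                                              ^^^^^^^^^^^^^^^^^^^^^^
AttributeError: 'float' object has no attribute 'round'
```

Emit:
{"fn": "drive_tool", "kwargs": {"targets": [0, 0, 0, 0, 0, -4, -1, 0, 0, 0, 0, 0, 0, -1, 0, 0, 0, 0, 0, 0, -1]}}

```text
time_s: 16.65
tool_pos: [531.7, -0.2, 88.9]
ee_rot: [[0.912, 0.411, -0.001], [0.411, -0.912, 0.001], [-0.001, -0.001, -1.0]]
wrist_force: [-3.4, -0.4, 9.9]
gripper_width: 33.3
grasp_force: 34.4
```

Emit:
{"fn": "drive_tool", "kwargs": {"targets": [0, 0, 0, 0, 0, -4, -1, 0, 0, 0, 0, 0, 0, -1, 0, 0, 0, 0, 0, 0, -1]}}

```text
time_s: 16.95
tool_pos: [531.6, -0.1, 89.0]
ee_rot: [[0.881, 0.473, -0.001], [0.473, -0.881, 0.001], [-0.001, -0.001, -1.0]]
wrist_force: [-3.4, 0.8, 11.5]
gripper_width: 33.0
grasp_force: 34.6
```

Emit:
{"fn": "drive_tool", "kwargs": {"targets": [0, 0, 0, 0, 0, -4, -1, 0, 0, 0, 0, 0, 0, -1, 0, 0, 0, 0, 0, 0, -1]}}

```text
time_s: 17.25
tool_pos: [531.6, -0.0, 89.1]
ee_rot: [[0.846, 0.534, -0.001], [0.534, -0.846, 0.001], [-0.001, -0.001, -1.0]]
wrist_force: [-4.0, 1.4, 13.0]
gripper_width: 33.8
grasp_force: 34.8
```

Emit:
{"fn": "drive_tool", "kwargs": {"targets": [0, 0, 0, 0, 0, -4, -1, 0, 0, 0, 0, 0, 0, -1, 0, 0, 0, 0, 0, 0, -1]}}

```text
time_s: 17.55
tool_pos: [531.5, 0.0, 89.1]
ee_rot: [[0.806, 0.591, -0.001], [0.591, -0.806, 0.001], [-0.001, -0.001, -1.0]]
wrist_force: [-3.9, 0.9, 13.2]
gripper_width: 33.8
grasp_force: 34.8
```

Emit:
{"fn": "drive_tool", "kwargs": {"targets": [0, 0, 0, 0, 0, -4, -1, 0, 0, 0, 0, 0, 0, -1, 0, 0, 0, 0, 0, 0, -1]}}

```text
time_s: 17.85
tool_pos: [531.5, 0.2, 89.1]
ee_rot: [[0.763, 0.646, -0.001], [0.646, -0.763, 0.001], [-0.0, -0.002, -1.0]]
wrist_force: [-4.6, 1.3, 13.2]
gripper_width: 33.8
grasp_force: 34.8
```

Emit:
{"fn": "drive_tool", "kwargs": {"targets": [0, 0, 0, 0, 0, -4, -1, 0, 0, 0, 0, 0, 0, -1, 0, 0, 0, 0, 0, 0, -1]}}

```text
time_s: 18.15
tool_pos: [531.3, 0.2, 89.1]
ee_rot: [[0.716, 0.698, -0.002], [0.698, -0.716, 0.001], [-0.001, -0.002, -1.0]]
wrist_force: [-5.1, -0.0, 13.9]
gripper_width: 33.6
grasp_force: 34.9
```

Emit:
{"fn": "drive_tool", "kwargs": {"targets": [0, 0, 0, 0, 0, -4, -1, 0, 0, 0, 0, 0, 0, -1, 0, 0, 0, 0, 0, 0, -1]}}

```text
time_s: 18.45
tool_pos: [531.3, 0.3, 89.2]
ee_rot: [[0.666, 0.746, -0.002], [0.746, -0.666, 0.001], [-0.001, -0.002, -1.0]]
wrist_force: [-5.6, 2.6, 16.5]
gripper_width: 33.3
grasp_force: 35.1
```

Emit:
{"fn": "drive_tool", "kwargs": {"targets": [0, 0, 0, 0, 0, -4, -1, 0, 0, 0, 0, 0, 0, -1, 0, 0, 0, 0, 0, 0, -1]}}

```text
time_s: 18.75
tool_pos: [531.2, 0.4, 89.1]
ee_rot: [[0.612, 0.791, -0.002], [0.791, -0.612, 0.001], [-0.001, -0.002, -1.0]]
wrist_force: [-5.7, 1.1, 15.4]
gripper_width: 33.3
grasp_force: 35.1
```

Emit:
{"fn": "drive_tool", "kwargs": {"targets": [0, 0, 0, 0, 0, -4, -1, 0, 0, 0, 0, 0, 0, -1, 0, 0, 0, 0, 0, 0, -1]}}

```text
time_s: 19.05
tool_pos: [531.0, 0.4, 87.4]
ee_rot: [[0.556, 0.831, -0.002], [0.831, -0.556, 0.001], [-0.0, -0.002, -1.0]]
wrist_force: [-0.0, 4.6, -5.0]
gripper_width: 33.3
grasp_force: 32.6
```

Emit:
{"fn": "drive_tool", "kwargs": {"targets": [0, 0, 0, 0, 0, -4, -1, 0, 0, 0, 0, 0, 0, -1, 0, 0, 0, 0, 0, 0, -1]}}

```text
time_s: 19.35
tool_pos: [530.9, 0.4, 87.3]
ee_rot: [[0.497, 0.868, -0.003], [0.868, -0.497, 0.001], [-0.0, -0.003, -1.0]]
wrist_force: [-1.9, 5.2, -4.2]
gripper_width: 33.7
grasp_force: 32.7
```

The drop is clear: Fz went from +15 to -5 N between yaw 52° and 56°, and I am now at 60.2°, about 6° past it. I stop here, open so the bolt drops, and turn the open gripper on by 120° to yaw 180 for the forward turn.

Emit:
{"fn": "drive_tool", "kwargs": {"targets": [0, 0, 0, 0, 0, 0, 1, 0, 0, 0, 0, 0, 0, 1, 0, 0, 0, 0, 0, 0, 1, 0, 0, 0, 0, 0, 0, 1, 0, 0, 0, 0, 0, 0, 1, 0, 0, 0, 0, 0, -8, 1, 0, 0, 0, 0, 0, -8, 1, 0, 0, 0, 0, 0, -8, 1, 0, 0, 0, 0, 0, -8, 1, 0, 0, 0, 0, 0, -8, 1]}}

```text
time_s: 20.35
tool_pos: [531.6, -0.7, 87.8]
ee_rot: [[-0.183, 0.983, -0.001], [0.983, 0.183, -0.0], [0.0, -0.001, -1.0]]
wrist_force: [-0.2, -0.2, 0.3]
gripper_width: 85.7
grasp_force: 0.0
```

Emit:
{"fn": "drive_tool", "kwargs": {"targets": [0, 0, 0, 0, 0, -8, 1, 0, 0, 0, 0, 0, -8, 1, 0, 0, 0, 0, 0, -8, 1, 0, 0, 0, 0, 0, -8, 1, 0, 0, 0, 0, 0, -8, 1, 0, 0, 0, 0, 0, -8, 1, 0, 0, 0, 0, 0, -8, 1, 0, 0, 0, 0, 0, -8, 1, 0, 0, 0, 0, 0, -8, 1, 0, 0, 0, 0, 0, -8, 1]}}

```text
time_s: 21.35
tool_pos: [531.6, -0.9, 87.8]
ee_rot: [[-1.0, -0.01, -0.001], [-0.01, 1.0, -0.0], [0.001, -0.0, -1.0]]
wrist_force: [0.1, 0.8, 0.3]
gripper_width: 85.3
grasp_force: 0.0
```

Emit:
{"fn": "drive_tool", "kwargs": {"targets": [0, 0, 0, 0, 0, 0, 1, 0, 0, 0, 0, 0, 0, 1]}}

```text
time_s: 21.55
tool_pos: [531.5, -0.8, 87.7]
ee_rot: [[-1.0, -0.0, -0.002], [-0.0, 1.0, 0.0], [0.002, 0.0, -1.0]]
wrist_force: [-0.5, 0.1, -0.4]
gripper_width: 85.5
grasp_force: 0.0
```

```bash
sed -i 's/o\["grasp_force"\].round(1)/o["grasp_force"]/' h.py; python3 - <<'E'
from h import *
to(531.5,-0.5,80,-179.8)
c=vision.read_camera("scene"); cv2.imwrite("pics/s6.png",c["frame"][190:310,250:410,::-1].repeat(4,0).repeat(4,1)); 
W0=cloud(dict(np.load("scene1.npz"))); W=cloud(c)
for w in(W0,W):
    m=(abs(w[...,0]-533)<16)&(abs(w[...,1]+3)<16)&(w[...,2]>60)&(w[...,2]<103); z=w[m][:,2]; print(m.sum(),np.percentile(z,[50,75,90,95,98]).round(1))
E
```

```text
t 21.55 pos [531.5  -0.8  87.7] yaw -179.98 tilt fix [ 0.01 -0.09 -0.  ] shift [-0.   0.3  7.7] az -0.2 j [ 26.  40. -40. 110.  37.  44.  54.] F [-0.5  0.1 -0.4] w 85.5
279 [92.5 96.9 98.  98.2 98.6]
234 [89.3 90.9 91.8 92.1 92.6]
```

View pics/s6.png

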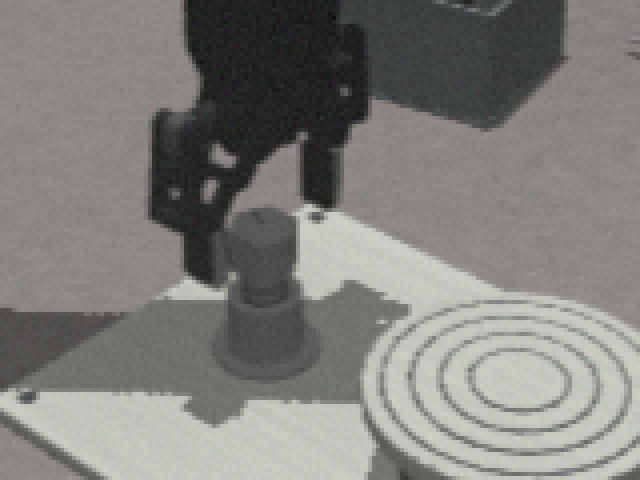

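The bolt has dropped (head top 98.4 → 92.2 mm, about -7.9 mm lift) and is free between the open fingers at (262,240). I grip lower and turn forward 183°, sinking 0.185 mm per row.

Emit:
{"fn": "drive_tool", "kwargs": {"targets": [0, 0.3, 5.5, 0, 0, 0, 1, 0, 0, 0, 0, 0, 0, 1, 0, 0, 0, 0, 0, 0, -1, 0, 0, 0, 0, 0, 0, -1, 0, 0, 0, 0, 0, 0, -1, 0, 0, 0, 0, 0, 0, -1, 0, 0, 0, 0, 0, 0, -1, 0, 0, 0, 0, 0, 0, -1]}}

```text
time_s: 22.4
tool_pos: [531.6, -0.9, 82.4]
ee_rot: [[-1.0, -0.004, -0.001], [-0.004, 1.0, -0.001], [0.002, -0.001, -1.0]]
wrist_force: [-0.9, -3.0, 2.6]
gripper_width: 33.9
grasp_force: 34.6
```

Emit:
{"fn": "drive_tool", "kwargs": {"targets": [0, 0, 0.185, 0, 0, 8.3, -1, 0, 0, 0.185, 0, 0, 8.3, -1, 0, 0, 0.185, 0, 0, 8.3, -1, 0, 0, 0.185, 0, 0, 8.3, -1, 0, 0, 0.185, 0, 0, 8.3, -1, 0, 0, 0.185, 0, 0, 8.3, -1, 0, 0, 0, 0, 0, 0, -1]}}

```text
time_s: 23.1
tool_pos: [531.1, -2.0, 81.1]
ee_rot: [[-0.645, 0.764, -0.002], [0.764, 0.645, -0.003], [-0.0, -0.004, -1.0]]
wrist_force: [-2.5, -5.7, 4.2]
gripper_width: 33.7
grasp_force: 34.7
```

```bash
python3 -c "from h import *; st()"
```

```text
t 23.1 pos [531.1  -2.   81.1] yaw 130.16 tilt fix [-0.2   0.03 -0.  ] shift [ 0.5  0.9 -6.9] az 150.2 j [ 17.  37. -28. 111.  27.  39.  12.] F [-2.5 -5.7  4.2] w 33.7
T [-1.05  0.28 -0.12] 34.727660013595596
```

Emit:
{"fn": "drive_tool", "kwargs": {"targets": [0, 0, 0.185, 0, 0, 8.3, -1, 0, 0, 0.185, 0, 0, 8.3, -1, 0, 0, 0.185, 0, 0, 8.3, -1, 0, 0, 0.185, 0, 0, 8.3, -1, 0, 0, 0.185, 0, 0, 8.3, -1, 0, 0, 0.185, 0, 0, 8.3, -1, 0, 0, 0.185, 0, 0, 8.3, -1, 0, 0, 0.185, 0, 0, 8.3, -1, 0, 0, 0, 0, 0, 0, -1]}}

```text
time_s: 24.0
tool_pos: [529.6, -2.3, 79.4]
ee_rot: [[0.442, 0.897, -0.005], [0.897, -0.442, -0.003], [-0.005, -0.004, -1.0]]
wrist_force: [-6.1, -5.4, 7.1]
gripper_width: 33.8
grasp_force: 35.2
```

Emit:
{"fn": "drive_tool", "kwargs": {"targets": [0, 0, 0.185, 0, 0, 8.3, -1, 0, 0, 0.185, 0, 0, 8.3, -1, 0, 0, 0.185, 0, 0, 8.3, -1, 0, 0, 0.185, 0, 0, 8.3, -1, 0, 0, 0.185, 0, 0, 8.3, -1, 0, 0, 0.185, 0, 0, 8.3, -1, 0, 0, 0.185, 0, 0, 8.3, -1, 0, 0, 0.185, 0, 0, 8.3, -1, 0, 0, 0, 0, 0, 0, -1, 0, 0, 0, 0, 0, 0, -1]}}

```text
time_s: 25.0
tool_pos: [528.7, -0.9, 77.8]
ee_rot: [[0.999, -0.041, -0.007], [-0.041, -0.999, -0.001], [-0.007, 0.001, -1.0]]
wrist_force: [-8.2, -2.1, 9.8]
gripper_width: 33.5
grasp_force: 35.6
```

```bash
python3 -c "from h import *; st()"
```

```text
t 25.0 pos [528.7  -0.9  77.8] yaw -2.37 tilt fix [ 0.07  0.4  -0.  ] shift [  2.8  -0.  -10.2] az 17.6 j [ -9.  34.   5. 113.  -5.  34. -92.] F [-8.2 -2.1  9.8] w 33.5
T [-0.77  1.52 -0.08] 35.55212255101651
```

Emit:
{"fn": "drive_tool", "kwargs": {"targets": [0, 0, 0, 0, 0, 0, 1, 0, 0, 0, 0, 0, 0, 1, 0, 0, 0, 0, 0, 0, 1, 0, 0, 0, 0, 0, 0, 1, 0, 0, 0, 0, 0, 0, 1, 0, 0, 0, 0, 0, -8.2, 1, 0, 0, 0, 0, 0, -8.2, 1, 0, 0, 0, 0, 0, -8.2, 1, 0, 0, 0, 0, 0, -8.2, 1, 0, 0, 0, 0, 0, -8.2, 1]}}

```text
time_s: 26.0
tool_pos: [531.6, -0.2, 78.2]
ee_rot: [[0.777, 0.629, -0.001], [0.629, -0.777, 0.0], [-0.001, -0.001, -1.0]]
wrist_force: [0.5, 0.0, 0.4]
gripper_width: 85.5
grasp_force: 0.0
```

Emit:
{"fn": "drive_tool", "kwargs": {"targets": [0, 0, 0, 0, 0, -8.2, 1, 0, 0, 0, 0, 0, -8.2, 1, 0, 0, 0, 0, 0, -8.2, 1, 0, 0, 0, 0, 0, -8.2, 1, 0, 0, 0, 0, 0, -8.2, 1, 0, 0, 0, 0, 0, -8.2, 1, 0, 0, 0, 0, 0, -8.2, 1, 0, 0, 0, 0, 0, -8.2, 1, 0, 0, 0, 0, 0, -8.2, 1, 0, 0, 0, 0, 0, -8.2, 1]}}

```text
time_s: 27.0
tool_pos: [531.6, -0.4, 78.2]
ee_rot: [[-0.515, 0.857, -0.001], [0.857, 0.515, 0.0], [0.001, -0.001, -1.0]]
wrist_force: [0.8, -0.1, 0.4]
gripper_width: 85.4
grasp_force: 0.0
```

Emit:
{"fn": "drive_tool", "kwargs": {"targets": [0, 0, 0, 0, 0, -8.2, 1, 0, 0, 0, 0, 0, -8.2, 1, 0, 0, 0, 0, 0, -8.2, 1, 0, 0, 0, 0, 0, -8.2, 1, 0, 0, 0, 0, 0, -8.2, 1, 0, 0, 0, 0, 0, -8.2, 1, 0, 0, 0, 0, 0, -8.2, 1, 0, 0, 0, 0, 0, 0, 1, 0, 0, 0, 0, 0, 0, 1]}}

```text
time_s: 27.9
tool_pos: [531.5, -0.4, 78.1]
ee_rot: [[-0.999, 0.038, -0.002], [0.038, 0.999, 0.0], [0.002, 0.0, -1.0]]
wrist_force: [0.5, 0.3, 0.4]
gripper_width: 85.4
grasp_force: 0.0
```

```bash
python3 - <<'E'
from h import *
to(531.5,-0.8,78,177.6)
c=vision.read_camera("scene"); W=cloud(c)
w=W; m=(abs(w[...,0]-533)<16)&(abs(w[...,1]+3)<16)&(w[...,2]>55)&(w[...,2]<103); z=w[m][:,2]; print(m.sum(),np.percentile(z,[50,75,90,95,98]).round(1))
E
```

```text
t 27.9 pos [ 5.315e+02 -4.000e-01  7.810e+01] yaw 177.82 tilt fix [ 0.02 -0.1   0.  ] shift [-0.  -0.4  0.1] az 0.2 j [ 25.  41. -40. 110.  38.  43.  51.] F [0.5 0.3 0.4] w 85.4
250 [84.7 86.8 87.7 88.2 88.6]
```

Emit:
{"fn": "drive_tool", "kwargs": {"targets": [0, -0.4, 0.5, 0, 0, 0, 1, 0, 0, 0, 0, 0, 0, -1, 0, 0, 0, 0, 0, 0, -1, 0, 0, 0, 0, 0, 0, -1, 0, 0, 0, 0, 0, 0, -1, 0, 0, 0, 0, 0, 0, -1, 0, 0, 0, 0, 0, 0, -1]}}

```text
time_s: 28.65
tool_pos: [531.5, -1.0, 77.7]
ee_rot: [[-0.999, 0.034, -0.002], [0.034, 0.999, -0.0], [0.002, -0.0, -1.0]]
wrist_force: [-0.3, -1.2, 1.9]
gripper_width: 33.9
grasp_force: 34.1
```

Emit:
{"fn": "drive_tool", "kwargs": {"targets": [0, 0, 0.185, 0, 0, 8.35, -1, 0, 0, 0.185, 0, 0, 8.35, -1, 0, 0, 0.185, 0, 0, 8.35, -1, 0, 0, 0.185, 0, 0, 8.35, -1, 0, 0, 0.185, 0, 0, 8.35, -1, 0, 0, 0.185, 0, 0, 8.35, -1, 0, 0, 0.185, 0, 0, 8.35, -1, 0, 0, 0.185, 0, 0, 8.35, -1, 0, 0, 0.185, 0, 0, 8.35, -1, 0, 0, 0.185, 0, 0, 8.35, -1]}}

```text
time_s: 29.65
tool_pos: [530.3, -2.3, 75.7]
ee_rot: [[-0.073, 0.997, -0.004], [0.997, 0.073, -0.002], [-0.002, -0.004, -1.0]]
wrist_force: [-4.1, -4.2, 4.3]
gripper_width: 33.4
grasp_force: 34.3
```

Emit:
{"fn": "drive_tool", "kwargs": {"targets": [0, 0, 0.185, 0, 0, 8.35, -1, 0, 0, 0.185, 0, 0, 8.35, -1, 0, 0, 0.185, 0, 0, 8.35, -1, 0, 0, 0.185, 0, 0, 8.35, -1, 0, 0, 0.185, 0, 0, 8.35, -1, 0, 0, 0.185, 0, 0, 8.35, -1, 0, 0, 0.185, 0, 0, 8.35, -1, 0, 0, 0.185, 0, 0, 8.35, -1, 0, 0, 0.185, 0, 0, 8.35, -1, 0, 0, 0, 0, 0, 0, -1]}}

```text
time_s: 30.65
tool_pos: [528.8, -1.4, 73.7]
ee_rot: [[0.945, 0.328, -0.007], [0.328, -0.945, -0.001], [-0.007, -0.001, -1.0]]
wrist_force: [-7.6, -3.4, 7.8]
gripper_width: 33.8
grasp_force: 34.8
```

```bash
python3 -c "from h import *; st()"
```

```text
t 30.65 pos [528.8  -1.4  73.7] yaw 19.15 tilt fix [-0.06  0.4  -0.  ] shift [  2.6   0.5 -14.3] az 39.1 j [ -4.  34.  -0. 112.   0.  34. -76.] F [-7.6 -3.4  7.8] w 33.8
T [-0.49  1.36 -0.1 ] 34.78957625615294
```

Emit:
{"fn": "drive_tool", "kwargs": {"targets": [0, 0, 0.185, 0, 0, 8.35, -1, 0, 0, 0.185, 0, 0, 8.35, -1, 0, 0, 0.185, 0, 0, 8.35, -1, 0, 0, 0, 0, 0, 0, -1, 0, 0, 0, 0, 0, 0, -1, 0, 0, 0, 0, 0, 0, -1, 0, 0, 0, 0, 0, 0, -1]}}

```text
time_s: 31.35
tool_pos: [528.8, -0.8, 73.3]
ee_rot: [[0.995, -0.099, -0.007], [-0.099, -0.995, -0.0], [-0.007, 0.001, -1.0]]
wrist_force: [-7.5, -2.9, 8.0]
gripper_width: 33.5
grasp_force: 34.9
```

```bash
python3 - <<'E'
from h import *
st()
a=vision.read_camera("scene"); b=vision.read_camera("top")
A=a["frame"][120:320,180:480]; B=b["frame"][140:320,130:400]
cv2.imwrite("pics/f.png",np.vstack([cv2.resize(A,(500,300)),cv2.resize(B,(500,300))])[...,::-1])
w=cloud(a); m=(abs(w[...,0]-533)<16)&(abs(w[...,1]+3)<16)&(w[...,2]>50)&(w[...,2]<103); print(np.percentile(w[m][:,2],[50,90,98]))
W=cloud(b); m=(abs(W[...,0]-418)<54)&(abs(W[...,1]-336)<54)&(b["frame"].max(-1)<45)&(W[...,2]<70); print(m.sum(), np.nanmedian(W[m],0))
E
```

```text
t 31.35 pos [528.8  -0.8  73.3] yaw -5.67 tilt fix [ 0.04  0.39 -0.  ] shift [  2.6  -0.1 -14.8] az 14.3 j [ -9.  35.   6. 113.  -6.  33. -95.] F [-7.5 -2.9  8. ] w 33.5
T [-0.22  1.33 -0.09] 34.87516535024042
[80.61413899 83.17566179 84.19400988]
424 [419.50087782 332.00511708  47.814562  ]
```

View pics/f.png

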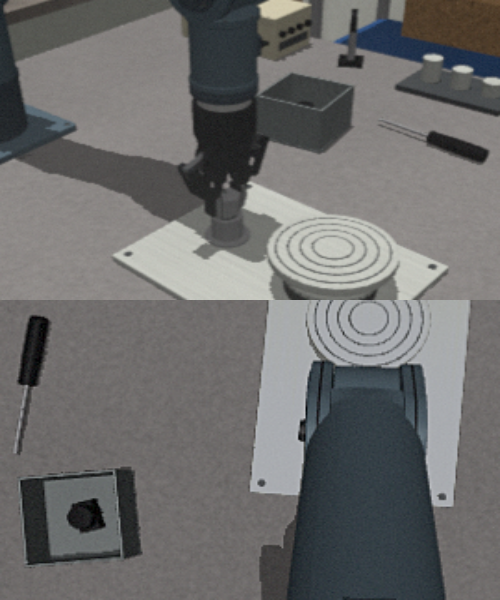

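Both offcuts lie in the bin (about (88,515) in the lower view). The head is held, its top is at 84.2 mm (about -16 mm lift, as wanted), and the screwdriver hasn't moved. I hand in.

```bash
python3 -c "from h import *; print(env.job_done())"
```

```text
the job is handed in; nothing more can be done
None
```

Handed in at about 31 s: both offcuts are in the bin, the bolt dropped off its thread and was then turned forward one full turn (head top at 84.2 mm, about -16 mm lift), and its head is still held; the screwdriver hadn't moved in the last pictures, but the lens barrel wasn't in them (no move went near it).

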